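Renew the pivot bushing of a feed spreader

ROBOT

A 6-joint arm with a two-finger parallel gripper is mounted at the origin on the work surface. World frame = base frame: x ahead of the robot, y to its left, z up, the work surface at z = 0. Lengths are in m, angles in rad, forces in N, time in s.
With the tool pointing down it reaches from about 0.35 to 0.975 m from the base axis. Payload 4.9 kg.
Tool frame: the origin (TCP) lies at the very end of the fingers, on their centre line; the grasp point (between the pads) lies 19 mm behind it (ctrl.grip_point_offset is the distance from the TCP to the grasp point, in m); z points along the fingers, y is the line along which they close (so a half turn about z gives the same grasp; the last joint's range is limited). The gripper opens to 85 mm and grips with 20 to 120 N. Pads are 22 mm wide; open, the fingers measure 114 mm over their backs; the gripper's body (76 mm by 85 mm) begins 54 mm behind the grasp point. The pads swing forward as they close: fully open they stand 13 mm farther back than shut.
Start: joints at [-1.432, 0.053, 1.613, -0, 1.476, -0.119], TCP at [0.159, -0.604, 0.193] pointing down, gripper open.
Joint ranges: [-3.01, 3.01], [-1.01, 2.22], [0.06, 2.58], [-1.02, 4.17], [0.09, 2.62], [-3.14, 3.14]. Speed limits (rad/s): [2.57, 2.57, 3.14, 3.14, 3.14, 3.14].

INTERFACE

Orientations are given as a rotation vector (axis times angle).
In Python, from station import ctrl gives the robot as it stands.
- The arm moves only by the tool send_rows, never from a script. Its argument "rows" is a list of rows, each a list of 3 entries, a list of its own where there are three numbers: the finger opening in cm, from 0 to 8.54, then the shift along the tool's x, y, z in cm, then the turn about the tool's z in degrees. A call has 1 to 10 rows; each row shifts and turns the commanded pose from where the row before left it, along the tool's axes as they then stand; what a row does not reach is not made up. A row lasts 1/8 s, in which the tool goes at most 62.5 mm and 10.7 degrees, less where a joint would pass 70% of its speed; a pose out of reach is approached as far as the arm can. A call with a gripper value outside its range is refused whole. The fingers move at their own pace and stop on an object; "newtons" is the grip in N (left out, the last holds). Time passes only in rows, so rows that do not move let the fingers close. It gives the time, the measured TCP pose, the force, the opening and the grip force at its end, in the units of the state.
- ctrl.get_obs(): the state, without advancing time (a new reading comes with each control period).
- ctrl.get_image(name): name is "scene" or "top" or "wrist"; returns a dict with "frame" (384x512x3 uint8, red, green, blue), "range_z" (384x512 float32, m along the optical axis (not along the pixel's ray), 0 where there is no reading), "fx", "fy", "cx", "cy" (pixels), "cam_to_world" (4x4, takes a point from camera to world coordinates). Camera axes: x right, y down, z forward; pixel columns grow to the right and rows downward; lengths in m; the calibration is good to about 2 mm. A picture is of the moment at which its call begins.
- ctrl.finish_job(): hands the job in; it is judged then, once.
The state is a dict: "t": time; "q": joint angles; "dq": joint speeds; "effort": joint torques, N m; "tool_pos": TCP position; "tool_rot": TCP orientation; "contact_force": force on the tool from outside, world axes, zero at the start; "wrist_torque": the same for the moment, N m; "opening": finger opening in m; "grip_force": force on a finger pad.
Only numpy, scipy, OpenCV 4.12 (cv2) and the standard library are available. Lean on these libraries where they do the work, as an engineer would, in place of code of your own. Each camera call takes 0.05 s, during which the arm holds its last target. There are 200 camera calls.

TASK

Replace the worn pivot bushing of the feed spreader: lift the old bushing out of the grey bearing pedestal and leave it in the steel scrap tray, then press the new bushing of the same size into the bore until its shoulder sits flush on the pedestal all round. It is a light press fit and the pedestal gives on its aged rubber bumpers, so feel the bushing home and stop pushing as soon as it has bottomed: pushed harder, the bumpers are crushed. Leave the other parts on the bench where they are.

Things in the scene. Friction and masses are not known exactly. Their poses are not given: they have to be found in the camera images.
- new_bushing: The new bronze bushing, standing upright on its shank on the bench. From the bottom up: shank 30 mm diameter, 24 mm long, 1.5 mm lead chamfer at its foot; shoulder 44 mm diameter, 6 mm thick; neck 26 mm diameter, 30 mm long, to grip it by; 60 mm in all, about 0.28 kg; a 13 mm hole down the middle. Origin: centre of the foot of the shank, z up to the neck.
- old_bushing: The worn bronze bushing, at the start in the pedestal's bore, shoulder on its face. Outer shape and sizes of the new one, but the shank is worn to 27 mm diameter, so it sits loose and lifts straight out by its neck. About 0.25 kg. Origin: centre of the foot of the shank, z up to the neck.
- pedestal: The spreader's grey moulded bearing pedestal: a 160 x 130 mm plate with an upright round boss, 72 mm diameter, in its middle; the boss's flat top face is at z = 0.080 in this frame. With the new bushing home its shoulder rests on the face and its origin is at z = 0.056 in this frame. Origin: on the bore's axis, at bench height when unloaded, z up.
- bore_mouth (a point): Centre of the bore's mouth, level with the boss's top face. The bore goes straight down: 32 mm diameter, 30 mm deep, deeper than the shank is long. From 7 to 20 mm below the face six springy moulded ribs stand in its wall and leave 28 mm between them; they yield and grip the new shank: pushing it past them takes 7 to 15 N downward, all the way home. Moves with the pedestal.
- sole: Steel sole plate, 190 x 150 x 8 mm, fixed to the bench. The pedestal rides above it on four aged rubber bumpers: under load it sinks straight down, and comes back up when let go, so a bushing pressed to the height that was measured unloaded is not yet home. Pushed down by more than 5 mm, which takes about 20 N, the bumpers are crushed. Origin: centre of its underside, z up.
- scrap_tray: Open steel tray fixed on the bench, 150 mm (its x) by 110 mm (its y), 35 mm high, walls and floor 4 mm thick. Origin: centre of its underside, z up.
- large_bushing: A bronze bushing of the same form but a larger size that does not fit: shank 40 mm, shoulder 56 mm, neck 35 mm diameter, 66 mm tall. Leave it. Origin: centre of its foot.
- nozzle: Brass feeder nozzle, standing, 48 mm across its collar, tapering to a 20 mm tip, 75 mm tall. Leave it. Origin: centre of its foot.
- bumper: Black rubber bumper, 44 mm diameter, 30 mm high, with a stud on top, 50 mm in all. Leave it. Origin: centre of its underside.
- cone: Cracked white spreader cone, 116 mm across its rim, 66 mm tall, rim down. Leave it. Origin: centre of its underside.
- key_bar: Steel shaft key bar lying flat, 110 x 14 x 10 mm. Leave it. Origin: centre of its underside.
- spanner: Steel spanner lying flat, 170 mm long. Leave it.
- grease_tin: Steel grease tin, 72 mm diameter, 75 mm tall. Leave it. Origin: centre of its underside.
There are look-alikes about, which are no part of the job. Leave any green or turquoise look-alike of the old_bushing alone.

How it is judged:
By the outcome, as a careful person would: the job done as asked, in the order asked, and still so for the second after the job is handed in, with the robot touching nothing.
It also fails if it takes over 58 s, if anything falls off the work surface, if the arm or the gripper's body presses on something with over 40 N, if the wrist force passes 120 N, or if a joint passes its speed limit or range.

## Working session

There is one attempt and no reset: what is moved stays moved. The work goes in short steps, Python scripts to look and compute and a tool call to move; the robot and the scene stay as the last step left them, time stands still between calls to the robot, and variables do not carry over. Pictures are saved under pics/ and viewed, at most 10 in all, crops included, and the job is handed in when it is done.

Besides the shell and the picture viewer there is one more tool, called as a command line: name --argument value ..., lists and objects as JSON in quotes. send_rows: Moves the arm, as the interface text tells. Its arguments: {"type":"object","properties":{"rows":{"type":"array","items":{"type":"array"}},"newtons":{"type":"number"}},"required":["rows"]}

```bash
mkdir -p pics; ls
cat > h.py <<'E'
import numpy as np, cv2
from station import ctrl
def shot(n):
    d=ctrl.get_image(n); np.savez('/tmp/%s.npz'%n,**d); return d
def load(n): return dict(np.load('/tmp/%s.npz'%n))
def ray(d,u,v):
    M=d['cam_to_world']; r=M[:3,:3]@np.array([(u-d['cx'])/d['fx'],(v-d['cy'])/d['fy'],1.]); return M[:3,3],r
def onz(d,u,v,z):
    o,r=ray(d,u,v); return o+r*(z-o[2])/r[2]
def cloud(d):
    v,u=np.mgrid[:384,:512]; z=d['range_z']; P=np.stack([(u-d['cx'])/d['fx']*z,(v-d['cy'])/d['fy']*z,z],-1)
    M=d['cam_to_world']; W=P@M[:3,:3].T+M[:3,3]; W[z==0]=np.nan; return W
def save(n,f): cv2.imwrite('pics/'+n+'.png',f[...,::-1])
E
python3 - <<'E'
from h import *
a=shot('scene');b=shot('top');w=shot('wrist')
save('a',np.vstack([a['frame'],]));
save('b',b['frame'])
for d in(a,b,w):print(d['fx'],d['cam_to_world'].round(3).tolist())
print(ctrl.get_obs())
E
```

```text
pics
349.50750506991386 [[0.257, 0.651, -0.714, 1.162], [0.966, -0.186, 0.178, -0.111], [-0.017, -0.736, -0.677, 0.652], [0.0, 0.0, 0.0, 1.0]]
461.14760816578973 [[-0.006, -0.995, 0.102, 0.445], [-1.0, 0.005, -0.017, 0.039], [0.017, -0.102, -0.995, 1.064], [0.0, 0.0, 0.0, 1.0]]
342.4798398953023 [[0.256, -0.929, -0.266, 0.225], [-0.967, -0.247, -0.068, -0.586], [-0.002, 0.275, -0.962, 0.373], [0.0, 0.0, 0.0, 1.0]]
{'t': 0.15, 'q': array([-1.43197844e+00,  5.32229379e-02,  1.61397741e+00,  4.12972349e-06,
        1.47600874e+00, -1.18960396e-01]), 'dq': array([-0.00038646, -0.00247938, -0.00313738, -0.00067527,  0.00021188,
        0.00068181]), 'effort': array([-3.36562061e-04, -3.94244385e+01, -3.70722198e+01, -1.41792934e-04,
        4.67669684e-03, -1.00778189e-05]), 'tool_pos': array([ 0.15928197, -0.60379362,  0.19153521]), 'tool_rot': array([-3.11393113e+00, -4.03588624e-01,  1.87429666e-05]), 'contact_force': array([0.69128564, 0.76770821, 0.46826481]), 'wrist_torque': array([ 0.01051045, -0.02520057, -0.01274957]), 'grip_force': 0.0, 'opening': 0.08548190770484047}
```

View pics/a.png

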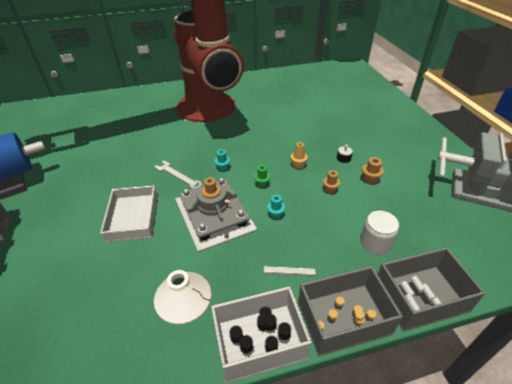

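View pics/b.png

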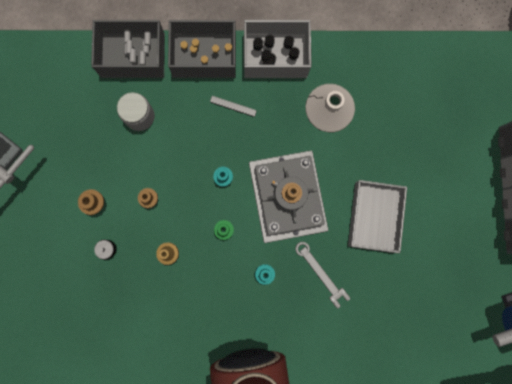

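The scene view shows the old bushing in the pedestal at (210,190), and in top at (291,193). The tray is at scene (131,212), top (378,217). There are three bronze or brass candidates for the new bushing:
- Scene (332,181) / top (148,198): small, flanged.
- Scene (373,169) / top (91,202): larger.
- Scene (300,153) / top (167,254): tall and tapered, so the nozzle.

Green and turquoise look-alikes are at top (223,177), (223,230) and (265,275).

Run:
```python
from h import *
a=load('scene');b=load('top')
C={'a':cloud(a),'b':cloud(b)}
D={'a':a,'b':b}
S={'a':{'old':(210,188),'new':(332,181),'large':(373,169),'nozz':(300,153)},'b':{'old':(291,193),'new':(148,198),'large':(91,202),'nozz':(167,254)}}
for k in S:
  f=D[k]['frame'];hsv=cv2.cvtColor(f,cv2.COLOR_RGB2HSV)
  m=((hsv[...,0]<26)&(hsv[...,1]>110)&(hsv[...,2]>60)).astype(np.uint8)
  n,L,st,ce=cv2.connectedComponentsWithStats(m)
  for nm,(u,v) in S[k].items():
    l=np.bincount(L[v-8:v+9,u-8:u+9].ravel(),minlength=n);l[0]=0;l=l.argmax()
    P=C[k][L==l]; P=P[np.isfinite(P[:,0])]
    zt=np.percentile(P[:,2],97); T=P[P[:,2]>zt-.005]
    c,r=cv2.minEnclosingCircle(T[:,:2].astype(np.float32))
    print(k,nm,st[l],'zt',zt.round(4),'topcentre',np.round(c,4),'r',round(r,4),'ext',np.ptp(P,axis=0).round(3), 'z hist',np.histogram(P[:,2],bins=np.arange(0,.12,.01))[0])
for k,(u,v) in {'a':(131,212),'b':(378,217)}.items():
  W=C[k];p=W[v,u];print(k,'tray floor',p.round(3))
  M=(np.hypot(W[...,0]-p[0],W[...,1]-p[1])<.11)&(W[...,2]>.027)&(W[...,2]<.045)
  r=cv2.minAreaRect(W[M][:,:2].astype(np.float32)*1000);print(r,M.sum())
# pedestal face (b)
for k in C:
  W=C[k];M=(np.hypot(W[...,0]-.44,W[...,1]+.04)<.3)
  for lo,hi in((.068,.09),):
    o={'a':(210,188),'b':(291,193)}[k];p=W[o[1],o[0]]
    M=(np.hypot(W[...,0]-p[0],W[...,1]-p[1])<.05)&(W[...,2]>lo)&(W[...,2]<hi)
    Q=W[M];print(k,'face z med',np.median(Q[:,2]),'circle',cv2.minEnclosingCircle(Q[:,:2].astype(np.float32)),np.histogram(Q[:,2],bins=11)) 
big=[cv2.resize(a['frame'][120:260,150:400],None,fx=3,fy=3,interpolation=2)]
save('c',big[0])
```

```text
a old [202 178  18  20 262] zt 0.1167 topcentre [ 0.5496 -0.0667] r 0.0134 ext [0.036 0.041 0.039] z hist [  0   0   0   0   0   0   0   1 118  36  38]
a new [323 171  17  22 259] zt 0.0603 topcentre [0.5442 0.251 ] r 0.0133 ext [0.044 0.042 0.063] z hist [21 18 62 56 29 57 15  0  0  0  0]
a large [363 157  20  27 390] zt 0.0665 topcentre [0.5337 0.377 ] r 0.0185 ext [0.055 0.055 0.068] z hist [ 30  40  13 129  39  50  88   0   0   0   0]
a nozz [291 143  16  26 293] zt 0.0745 topcentre [0.4204 0.207 ] r 0.0121 ext [0.043 0.045 0.077] z hist [29 15 43 81 35 28 32 27  0  0  0]
b old [282 183  19  19 262] zt 0.117 topcentre [ 0.5453 -0.0641] r 0.0129 ext [0.039 0.039 0.072] z hist [  0   0   0   0   2   0   0   4 134  13  11]
b new [138 189  19  19 275] zt 0.0619 topcentre [0.5412 0.2538] r 0.0132 ext [0.041 0.041 0.055] z hist [ 1  3 86 66 18 69 30  0  0  0  0]
b large [ 79 190  25  25 457] zt 0.0679 topcentre [0.5324 0.3787] r 0.0179 ext [0.054 0.051 0.052] z hist [  0   2   8 226  31  27 162   1   0   0   0]
b nozz [157 243  21  22 368] zt 0.0755 topcentre [0.4171 0.2083] r 0.0108 e
[... 334 characters left out ...]
), 81.7521743774414) 511
a face z med 0.07952754025367603 circle ((0.5488677024841309, -0.06670285016298294), 0.03790432587265968) (array([ 27,  11,  22,  14,  37, 169,  78,  14,  60,  37,   9]), array([0.06811783, 0.07009039, 0.07206296, 0.07403552, 0.07600809,
       0.07798066, 0.07995322, 0.08192579, 0.08389835, 0.08587092,
       0.08784348, 0.08981605]))
b face z med 0.07934286564231574 circle ((0.5469733476638794, -0.06605587899684906), 0.03818666934967041) (array([  6,   6,   5,  41, 155, 209, 109,  67,  82,  45,  15]), array([0.06855522, 0.07041475, 0.07227427, 0.0741338 , 0.07599332,
       0.07785285, 0.07971237, 0.0815719 , 0.08343142, 0.08529094,
       0.08715047, 0.08900999]))
```

View pics/c.png

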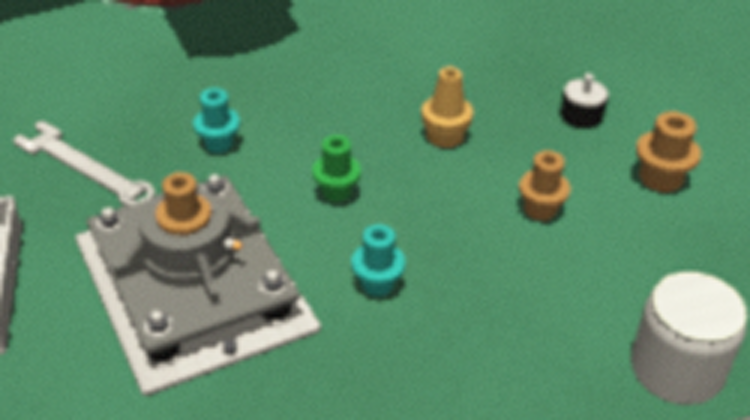

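Only the top (148,198) part fits the new bushing: its top is at 60 mm and its neck is 26 mm across. The large one measures 66 mm and 36 mm, and the nozzle 75 mm and tapered. The close crop shows the same form as the old one. Moving over the old bushing.

send_rows --rows '[[8.5, [4.3, -3.5, 0], 0], [8.5, [4.3, -3.5, 0], 0], [8.5, [4.3, -3.5, 0], 0], [8.5, [4.3, -3.5, 0], 0], [8.5, [4.3, -3.5, 0], 0], [8.5, [4.3, -3.5, 0], 0], [8.5, [4.3, -3.5, 0], 0], [8.5, [4.3, -3.5, 0], 0], [8.5, [4.3, -3.5, 0], 0], [8.5, [4.3, -3.5, 0], 0]]' --newtons 60

```text
t: 1.4
tool_pos: [0.4866, -0.1545, 0.1924]
tool_rot: [3.115, 0.404, 0.0]
contact_force: [0.4, -0.9, -0.2]
opening: 0.0851
grip_force: 0.0
```

send_rows --rows '[[8.5, [4.3, -3.5, 0], 0], [8.5, [3.9, -3.6, 0], 0], [8.5, [0, 0, 0], 0], [8.5, [0, 0, 0], 0]]'

```text
t: 1.9
tool_pos: [0.5467, -0.0668, 0.1921]
tool_rot: [3.115, 0.404, -0.002]
contact_force: [-0.1, 0.0, -0.3]
opening: 0.085
grip_force: 0.0
```

```bash
cat >> h.py <<'E'
def find(d,zt,near,tol=.06):
    """bronze parts: rim circle of neck top at height zt from depth"""
    W=cloud(d);hsv=cv2.cvtColor(d['frame'],cv2.COLOR_RGB2HSV)
    m=(hsv[...,0]<26)&(hsv[...,1]>110)&(hsv[...,2]>50)&(np.hypot(W[...,0]-near[0],W[...,1]-near[1])<tol)
    P=W[m];z=np.percentile(P[:,2],97) if zt is None else zt
    T=m&(abs(W[...,2]-z)<.004)
    c,r=cv2.minEnclosingCircle(W[T][:,:2].astype(np.float32))
    print('top z',np.percentile(P[:,2],[50,90,97]).round(4),'depth centre',np.round(c,4),'r',round(r,4))
    k=cv2.convexHull(np.argwhere(T)[:,::-1].astype(np.float32)); e=cv2.fitEllipse(k) if len(k)>5 else None
    print('ellipse',e,'ray@z',onz(d,*e[0],z)[:2].round(4)); return m
def totool(p):
    o=ctrl.get_obs();R=cv2.Rodrigues(o['tool_rot'])[0];print('tool',o['tool_pos'].round(4),'F',o['contact_force'].round(1),'shift cm',(R.T@(np.array(p)-o['tool_pos'])*100).round(2))
E
python3 - <<'E'
from h import *
w=shot('wrist');save('d',w['frame']);o=ctrl.get_obs();print(o['t'],o['tool_pos'],o['tool_rot'],o['q'])
find(w,None,(.5475,-.0655)); totool((.5475,-.0655,.09))
E
```

```text
1.95 [ 0.5465975  -0.06731888  0.19219473] [ 3.11554653e+00  4.02688656e-01 -1.10469867e-03] [-2.57460135e-01 -1.24125617e-01  1.78574891e+00 -3.86498517e-04
  1.48057210e+00  1.05629364e+00]
top z [0.0872 0.1162 0.1167] depth centre [ 0.5446 -0.0647] r 0.013
ellipse ((254.344482421875, 186.9115753173828), (31.444496154785156, 32.83106231689453), 92.93612670898438) ray@z [ 0.5455 -0.0645]
tool [ 0.5466 -0.0673  0.1922] F [ 0.3  0.9 -0.3] shift cm [ 0.14 -0.15 10.22]
```

View pics/d.png

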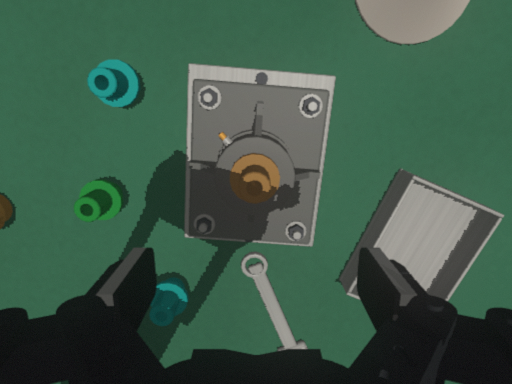

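The wrist view shows the old bushing at (254,180) with the neck top at 117 mm and nothing in the fingers' way. Going down to grip it.

send_rows --rows '[[8.5, [0, -0.25, 3], 0], [8.5, [0, 0, 3], 0], [8.5, [0, 0, 2.5], 0], [8.5, [0, 0, 1.7], 0], [8.5, [0, 0, 0], 0], [1.5, [0, 0, 0], 0], [1.5, [0, 0, 0], 0], [1.5, [0, 0, 0], 0], [1.5, [0, 0, 0], 0], [1.5, [0, 0, 0], 0]]' --newtons 50

```text
t: 3.2
tool_pos: [0.5465, -0.0642, 0.0907]
tool_rot: [3.115, 0.404, 0.0]
contact_force: [-0.0, 0.3, 0.3]
opening: 0.0154
grip_force: 0.0
```

Run:
```python
from h import *
w=shot('wrist');s=shot('scene');save('e',np.hstack([cv2.resize(w['frame'],(400,300)),cv2.resize(s['frame'][140:260,130:290],(400,300))]));o=ctrl.get_obs();print(o)
```

```text
{'t': 3.3, 'q': array([-2.52300259e-01, -3.97573315e-02,  1.88113244e+00, -4.02581495e-06,
        1.30021111e+00,  1.06063363e+00]), 'dq': array([ 0.00118848, -0.00027194, -0.00049739,  0.0007112 , -0.00123657,
        0.00096973]), 'effort': array([ 3.11206531e-03, -3.31174493e+01, -3.48530531e+01,  9.61607907e-05,
       -1.57973896e-04, -3.32986826e-05]), 'tool_pos': array([ 0.54644631, -0.06424572,  0.09052528]), 'tool_rot': array([3.11551089e+00, 4.03929007e-01, 7.11001662e-06]), 'contact_force': array([-0.35663097,  0.26014477,  0.13132258]), 'wrist_torque': array([ 0.00064603,  0.00791223, -0.00436773]), 'grip_force': 0.0, 'opening': 0.01487252641998145}
```

View pics/e.png

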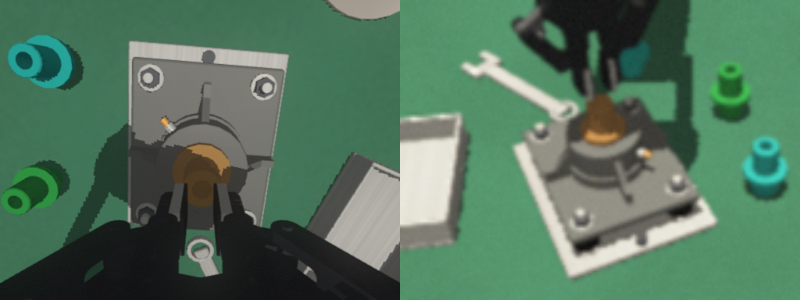

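The fingers closed short of the neck, on the robot side. In the left half they are at (180–220,190), while the bushing is at (202,165). I'll measure where the fingertips really are.

Run:
```python
from h import *
o=ctrl.get_obs();R=cv2.Rodrigues(o['tool_rot'])[0]
for n in('wrist','scene'):
  d=load(n);W=cloud(d);hsv=cv2.cvtColor(d['frame'],cv2.COLOR_RGB2HSV)
  T=(W-o['tool_pos'])@R
  m=(hsv[...,2]<75)&(hsv[...,1]<110)&(abs(T[...,1])<.04)&(abs(T[...,0])<.06)&(T[...,2]>-.08)&(T[...,2]<-0.003)
  for a,b in((-.08,-.05),(-.05,-.03),(-.03,-.015),(-.015,-.003)):
    k=m&(T[...,2]>a)&(T[...,2]<b)
    if k.sum()>3:print(n,a,b,k.sum(),'toolxyz min/med/max',np.percentile(T[k],[3,50,97],axis=0).round(3).tolist())
  find(d,None,(.5465,-.065),.04)
```

```text
wrist -0.08 -0.05 2464 toolxyz min/med/max [[-0.01, -0.021, -0.079], [0.006, -0.008, -0.068], [0.01, 0.019, -0.051]]
wrist -0.05 -0.03 305 toolxyz min/med/max [[-0.01, -0.02, -0.05], [0.006, -0.008, -0.047], [0.01, 0.018, -0.04]]
wrist -0.03 -0.015 29 toolxyz min/med/max [[-0.015, -0.012, -0.026], [-0.013, 0.004, -0.025], [0.002, 0.01, -0.024]]
top z [0.0936 0.116  0.1166] depth centre [ 0.545  -0.0647] r 0.0129
ellipse ((258.09075927734375, 239.92872619628906), (48.81556701660156, 50.55581283569336), 77.40251922607422) ray@z [ 0.5462 -0.0642]
scene -0.08 -0.05 116 toolxyz min/med/max [[-0.004, -0.018, -0.079], [0.008, -0.006, -0.065], [0.013, 0.023, -0.051]]
scene -0.05 -0.03 19 toolxyz min/med/max [[-0.008, -0.015, -0.049], [0.008, -0.006, -0.046], [0.012, 0.019, -0.04]]
top z [0.3721 0.4461 0.4478] depth centre [ 0.5515 -0.0656] r 0.0386
ellipse ((189.1231231689453, 34.163883209228516), (12.93918228149414, 49.16626739501953), 87.88151550292969) ray@z [ 0.558  -0.0663]
```

Run:
```python
from h import *
print(ctrl.grip_point_offset)
o=ctrl.get_obs();R=cv2.Rodrigues(o['tool_rot'])[0]
for n in('wrist','scene'):
  d=load(n);W=cloud(d);hsv=cv2.cvtColor(d['frame'],cv2.COLOR_RGB2HSV);T=(W-o['tool_pos'])@R
  m=(hsv[...,1]<110)&(abs(T[...,1])<.025)&(abs(T[...,0])<.015)&(T[...,2]>-.08)&(T[...,2]<-0.027)
  print(n,np.histogram(T[m][:,2],bins=np.arange(-.07,-.02,.003)))
```

```text
0.0187
wrist (array([287, 315, 272, 271, 250, 220, 244, 188,  89,  45,   5,   0,   0,
         0,   0,   0]), array([-0.07 , -0.067, -0.064, -0.061, -0.058, -0.055, -0.052, -0.049,
       -0.046, -0.043, -0.04 , -0.037, -0.034, -0.031, -0.028, -0.025,
       -0.022]))
scene (array([13, 18, 17, 16, 17, 16, 16, 15, 11,  8,  2,  0,  0,  0,  0,  0]), array([-0.07 , -0.067, -0.064, -0.061, -0.058, -0.055, -0.052, -0.049,
       -0.046, -0.043, -0.04 , -0.037, -0.034, -0.031, -0.028, -0.025,
       -0.022]))
```

Laterally all is right, but the real fingertips stand about 39 mm above the reported TCP. Both views agree on this, so real tip height = reported z + 0.039. I'll open, go down the missing 39 mm while watching the force, then grip.

send_rows --rows '[[6.5, [0, 0, 0], 0], [6.5, [0, 0, 0], 0], [6.5, [0, 0, 0], 0], [6.5, [0, 0, 0], 0], [6.5, [-0.05, 0, 1.2], 0], [6.5, [-0.05, 0, 1.2], 0], [6.5, [0, 0, 0.8], 0], [6.5, [0, 0, 0.6], 0], [6.5, [0, 0, 0], 0]]'

```text
t: 4.42
tool_pos: [0.545, -0.0644, 0.0517]
tool_rot: [-3.115, -0.404, 0.002]
contact_force: [-0.8, -0.0, -0.0]
opening: 0.0651
grip_force: 0.0
```

send_rows --rows '[[1.5, [0, 0, 0], 0], [1.5, [0, 0, 0], 0], [1.5, [0, 0, 0], 0], [1.5, [0, 0, 0], 0], [1.5, [0, 0, 0], 0], [1.5, [0, 0, 0], 0]]' --newtons 50

```text
t: 5.18
tool_pos: [0.5459, -0.0647, 0.0529]
tool_rot: [3.115, 0.404, 0.002]
contact_force: [1.2, -1.2, 1.4]
opening: 0.0244
grip_force: 48.9
```

send_rows --rows '[[1.5, [0, 0, -0.8], 0], [1.5, [0, 0, -1.5], 0], [1.5, [0, 0, -2], 0], [1.5, [0, 0, -2.5], 0], [1.5, [0, 0, -2.5], 0], [1.5, [0, 0, -1.5], 0], [1.5, [0, 0, 0], 0], [1.5, [0, 0, 0], 0]]'

```text
t: 6.18
tool_pos: [0.5447, -0.0643, 0.1595]
tool_rot: [-3.115, -0.404, 0.003]
contact_force: [-0.3, 0.2, -1.8]
opening: 0.0242
grip_force: 49.6
```

Run:
```python
from h import *
w=shot('wrist');s=shot('scene');save('f',np.hstack([cv2.resize(w['frame'],(400,300)),cv2.resize(s['frame'][100:250,110:310],(400,300))]));o=ctrl.get_obs()
for d in(w,s): find(d,None,o['tool_pos'][:2],.03)
totool((.498,-.267,.1));R=cv2.Rodrigues(o['tool_rot'])[0];print(R.round(3),o['q'])
```

```text
top z [0.212  0.2222 0.2226] depth centre [ 0.544  -0.0631] r 0.0132
ellipse ((256.33935546875, 276.19061279296875), (60.24892807006836, 64.74197387695312), 86.1021957397461) ray@z [ 0.5455 -0.0632]
top z [0.2075 0.4408 0.4456] depth centre [ 0.5662 -0.0722] r 0.0179Traceback (most recent call last):
  File "<stdin>", line 3, in <module>
  File "h.py", line 23, in find
    print('ellipse',e,'ray@z',onz(d,*e[0],z)[:2].round(4)); return m
                                     ~^^^
TypeError: 'NoneType' object is not subscriptable
```

View pics/f.png

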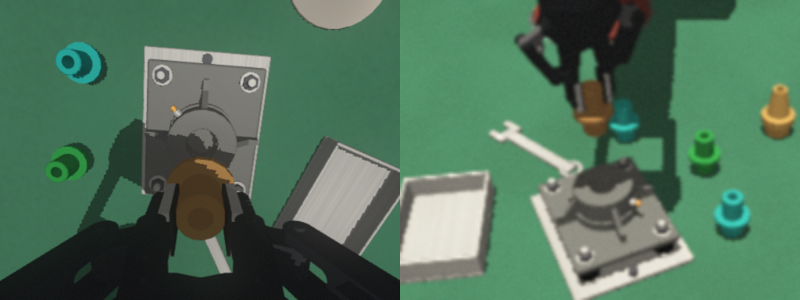

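The old bushing is in the fingers, its foot 3 mm above the reported TCP z, and the bore is empty at (202,140). Carrying it to the tray.

send_rows --rows '[[1.5, [-2.4, 4.6, 0], 0], [1.5, [-2.4, 4.6, 0], 0], [1.5, [-2.4, 4.6, 0], 0], [1.5, [-2.5, 4.6, 2], 0], [1.5, [0, 0, 4], 0], [1.5, [0, 0, 4], 0], [1.5, [0, 0, 3], 0], [1.5, [0, 0, 1.5], 0], [1.5, [0, 0, 0.5], 0], [1.5, [0, 0, 0], 0]]'

```text
t: 7.52
tool_pos: [0.4991, -0.2675, 0.0112]
tool_rot: [3.115, 0.404, 0.001]
contact_force: [-0.6, -0.4, -2.1]
opening: 0.024
grip_force: 50.0
```

Run:
```python
from h import *
w=shot('wrist');b=shot('top');s=shot('scene')
totool((.498,-.267,.001))
# bore mouth: dark disc on face
for d,n in((b,'top'),(s,'scene')):
  W=cloud(d);z=W[...,2];near=np.hypot(W[...,0]-.546,W[...,1]+.0655)
  ring=(near<.045)&(abs(z-.080)<.005)
  c,r=cv2.minEnclosingCircle(W[ring][:,:2].astype(np.float32));print(n,ring.sum(),np.median(z[ring]),np.round(c,4),r)
  hole=(near<.025)&(z<.070); P=W[hole];print('hole n',hole.sum(),np.argwhere(hole).mean(0)[::-1])
  e=cv2.fitEllipse(cv2.convexHull(np.argwhere(hole)[:,::-1].astype(np.float32)));print(e,onz(d,*e[0],.080).round(4))
b2=cv2.resize(b['frame'][150:240,245:335],(400,400),interpolation=2);s2=cv2.resize(s['frame'][150:250,165:265],(400,400),interpolation=2);save('g',np.hstack([b2,s2]))
```

```text
tool [ 0.4997 -0.2679  0.0121] F [-0.3 -0.7 -3.1] shift cm [-0.14 -0.13  1.11]
top 679 0.07908188812893058 [ 0.5456 -0.0645] 0.035909924656152725
hole n 157 [291.02547771 193.23566879]
((291.0419006347656, 193.18101501464844), (13.65190315246582, 14.271546363830566), 142.59449768066406) [ 0.5451 -0.0636  0.08  ]
scene 445 0.07994653059321266 [ 0.5481 -0.0677] 0.03662458062171936
hole n 59 [210.83050847 193.08474576]
((210.7535858154297, 193.0193634033203), (6.309977054595947, 11.380512237548828), 83.13880920410156) [ 0.5526 -0.0672  0.08  ]
```

View pics/g.png

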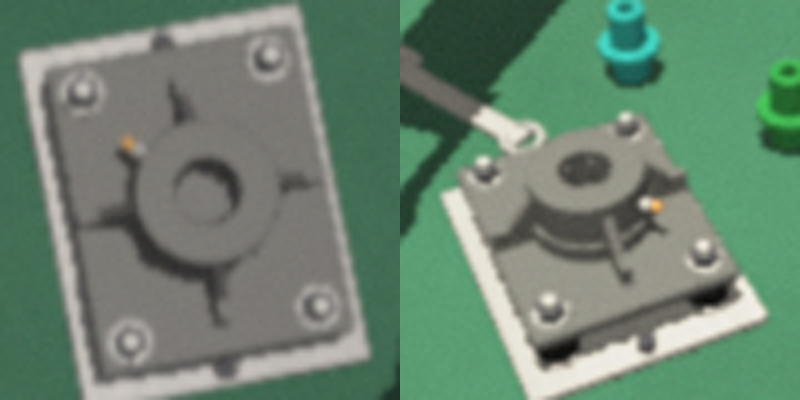

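Both views show the empty bore, in the top crop at (207,190). Now setting the old bushing down.

send_rows --rows '[[1.5, [0, 0, 0.7], 0], [1.5, [0, 0, 0.2], 0], [1.5, [0, 0, 0.1], 0], [1.5, [0, 0, 0.1], 0], [1.5, [0, 0, 0], 0]]'

```text
t: 8.3
tool_pos: [0.499, -0.2672, 0.002]
tool_rot: [-3.115, -0.404, 0.001]
contact_force: [-5.0, 3.9, 11.4]
opening: 0.0245
grip_force: 51.5
```

send_rows --rows '[[4.5, [0, 0, 0], 0], [4.5, [0, 0, 0], 0], [4.5, [0, 0, 0], 0], [4.5, [0, 0, -1], 0], [4.5, [0, 0, -3], 0], [4.5, [0, 0, -5], 0], [4.5, [0, 0, -5], 0], [8.5, [0, 0, -2], 0]]'

```text
t: 9.3
tool_pos: [0.5004, -0.2684, 0.1643]
tool_rot: [3.111, 0.403, 0.008]
contact_force: [0.8, -0.5, 0.4]
opening: 0.0619
grip_force: 0.0
```

Run:
```python
from h import *
w=shot('wrist');find(w,None,(.499,-.267)); totool((.542,.2525,.16))
```

```text
top z [0.0354 0.0648 0.0655] depth centre [ 0.4977 -0.2669] r 0.013
ellipse ((254.27835083007812, 181.04612731933594), (28.849903106689453, 30.114593505859375), 78.15548706054688) ray@z [ 0.4986 -0.2666]
tool [ 0.5008 -0.2688  0.1656] F [0.7 0.7 1.1] shift cm [ 17.27 -49.36   0.33]
```

The old bushing is standing in the tray, top at 65 mm. On to the new one.

send_rows --rows '[[8.5, [1.73, -4.94, 0], 0], [8.5, [1.73, -4.94, 0], 0], [8.5, [1.73, -4.94, 0], 0], [8.5, [1.73, -4.94, 0], 0], [8.5, [1.73, -4.94, 0], 0], [8.5, [1.73, -4.94, 0], 0], [8.5, [1.73, -4.94, 0], 0], [8.5, [1.73, -4.94, 0], 0], [8.5, [1.73, -4.94, 0], 0], [8.5, [1.73, -4.94, 0], 0]]'

```text
t: 10.6
tool_pos: [0.5388, 0.256, 0.1573]
tool_rot: [3.115, 0.404, -0.005]
contact_force: [0.0, -0.1, -0.6]
opening: 0.0851
grip_force: 0.0
```

send_rows --rows '[[8.5, [0, 0, 3], 0], [8.5, [0, 0, 2], 0], [8.5, [0, 0, 0], 0]]'

```text
t: 10.98
tool_pos: [0.5376, 0.2533, 0.1057]
tool_rot: [3.114, 0.403, -0.01]
contact_force: [-0.7, 0.1, 1.0]
opening: 0.0846
grip_force: 0.0
```

Run:
```python
from h import *
w=shot('wrist');find(w,None,(.542,.2525)); totool((.542,.2525,0));o=ctrl.get_obs();print(o['t'],o['tool_rot'],o['q'])
```

```text
top z [0.0329 0.0607 0.0613] depth centre [0.5402 0.2542] r 0.013
ellipse ((257.376220703125, 192.156494140625), (35.59956359863281, 36.97722625732422), 85.95561218261719) ray@z [0.5412 0.2545]
tool [0.5389 0.2536 0.1077] F [ 0.4  0.6 -0.2] shift cm [ 0.31  0.18 10.77]
11.025 [ 3.1150894   0.40220275 -0.00517741] [ 3.14944400e-01  5.23267790e-02  1.75820764e+00 -1.92311517e-05
  1.33441668e+00  1.62893731e+00]
```

send_rows --rows '[[8.5, [0.22, 0, 2], 0], [8.5, [0, 0, 3], 0], [8.5, [0, 0, 3], 0], [7, [0, 0, 2], 0], [6, [0, 0, 0.7], 0], [6, [0, 0, 0.2], 0], [6, [0, 0, 0], 0]]'

```text
t: 11.9
tool_pos: [0.543, 0.2554, 0.0016]
tool_rot: [-3.115, -0.404, -0.003]
contact_force: [0.3, 0.6, 0.5]
opening: 0.0598
grip_force: 0.0
```

send_rows --rows '[[1.5, [0, 0, 0], 0], [1.5, [0, 0, 0], 0], [1.5, [0, 0, 0], 0], [1.5, [0, 0, 0], 0], [1.5, [0, 0, 0], 0], [1.5, [0, 0, 0], 0]]' --newtons 90

```text
t: 12.65
tool_pos: [0.5429, 0.2554, 0.0017]
tool_rot: [-3.115, -0.404, -0.003]
contact_force: [-0.3, -0.7, 5.1]
opening: 0.0234
grip_force: 88.2
```

The grip is a bit high on the neck, so I'll regrip 6 mm lower.

send_rows --rows '[[5, [0, 0, 0], 0], [5, [0, 0, 0], 0], [5, [0, 0, 0], 0], [5, [-0.2, 0, 0.3], 0], [5, [0, 0, 0.3], 0], [5, [0, 0, 0], 0], [1.5, [0, 0, 0], 0], [1.5, [0, 0, 0], 0], [1.5, [0, 0, 0], 0], [1.5, [0, 0, 0], 0]]'

```text
t: 13.9
tool_pos: [0.5405, 0.2547, -0.0051]
tool_rot: [3.116, 0.404, 0.001]
contact_force: [1.0, -0.4, 2.4]
opening: 0.0233
grip_force: 88.3
```

send_rows --rows '[[1.5, [0, 0, 0], 0], [1.5, [0, 0, -0.5], 0], [1.5, [0, 0, -2], 0], [1.5, [0, 0, -4], 0], [1.5, [0, 0, -4], 0], [1.5, [0, 0, -3], 0], [1.5, [0, 0, 0], 0]]'

```text
t: 14.78
tool_pos: [0.5424, 0.2555, 0.134]
tool_rot: [-3.114, -0.404, -0.012]
contact_force: [0.1, -0.8, -3.1]
opening: 0.0235
grip_force: 88.5
```

Run:
```python
from h import *
w=shot('wrist');s=shot('scene');o=ctrl.get_obs();find(w,None,o['tool_pos'][:2],.03); totool((.546,-.0645,.13));print(o['opening'],o['grip_force'],o['wrist_torque'])
save('i',np.hstack([cv2.resize(w['frame'],(400,300)),cv2.resize(s['frame'][60:210,230:430],(400,300))]))
```

```text
top z [0.1903 0.2    0.2005] depth centre [0.5409 0.2544] r 0.0154
ellipse ((260.187255859375, 281.1900329589844), (63.252906799316406, 76.88444519042969), 126.66299438476562) ray@z [0.5428 0.255 ]
tool [0.5397 0.2545 0.1291] F [-0.1 -0.3 -3.6] shift cm [-7.52 31.01 -0.09]
0.023588206030756145 88.51540088653564 [-0.07252479  0.01554551  0.01522654]
```

View pics/i.png

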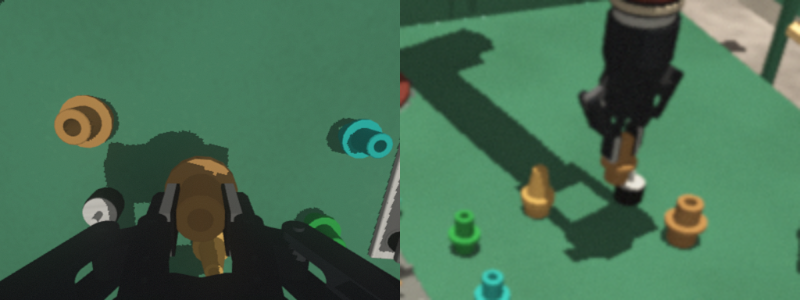

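The new bushing is held upright, left half at (202,200). I'll move to 5 cm short of the bore so the wrist camera can see both the bore and the bushing.

send_rows --rows '[[1.5, [-2.0, 5.1, 0], 0], [1.5, [-2.1, 5.2, 0], 0], [1.5, [-2.1, 5.2, 0], 0], [1.5, [-2.1, 5.2, 0], 0], [1.5, [-2.1, 5.2, 0], 0], [1.5, [-2.1, 5.1, 0], 0], [1.5, [0, 0, 0], 0], [1.5, [0, 0, 0], 0]]'

```text
t: 15.88
tool_pos: [0.4972, -0.0764, 0.1276]
tool_rot: [-3.114, -0.403, 0.004]
contact_force: [-0.0, -0.6, -2.6]
opening: 0.024
grip_force: 89.2
```

```bash
cat >> h.py <<'E'
def rel(show=None):
    """bore centre and held bushing axis, both from the wrist camera; shift in tool axes (cm)"""
    O=[];B=[];H=[]
    for i in range(5):
        d=shot('wrist');o=ctrl.get_obs();O.append(o['tool_pos']);R=cv2.Rodrigues(o['tool_rot'])[0]
        W=cloud(d);hsv=cv2.cvtColor(d['frame'],cv2.COLOR_RGB2HSV);br=(hsv[...,0]<26)&(hsv[...,1]>110)&(hsv[...,2]>40)
        near=np.hypot(W[...,0]-.546,W[...,1]+.065)
        hole=(near<.022)&(W[...,2]<.070)&~br
        n,L,st,ce=cv2.connectedComponentsWithStats(hole.astype(np.uint8))
        h=L==1+st[1:,4].argmax()
        e=cv2.fitEllipse(cv2.convexHull(np.argwhere(h)[:,::-1].astype(np.float32)));B.append(onz(d,*e[0],.080)[:2])
        t=o['tool_pos'];P=br&(np.hypot(W[...,0]-t[0],W[...,1]-t[1])<.04)&(W[...,2]>t[2]+.02)
        Q=W[P];zt=np.percentile(Q[:,2],97);q=Q[Q[:,2]>zt-.004];c,r=cv2.minEnclosingCircle(q[:,:2].astype(np.float32))
        zs=zt-.030; S=Q[abs(Q[:,2]-zs)<.003]
        # shoulder outer arc: algebraic circle fit of points with the largest distance
        S=S[:,:2]; k=S[np.hypot(*(S-c).T)>.0195]
        H.append([*c,r,zt]); 
    S0=k;x=np.linalg.lstsq(np.c_[2*S0,np.ones(len(S0))],(S0**2).sum(1),rcond=None)[0];
    print('shoulder fit',x[:2].round(4),np.sqrt(x[2]+x[0]**2+x[1]**2).round(4),len(S0))
    print('bore',np.mean(B,0).round(4),np.std(B,0).round(4),'ell',np.round(e[1],1),h.sum(),'face z',np.median(W[(near<.035)&(near>.02)&~br][:,2]).round(4))
    print('held',np.mean(H,0).round(4),np.std(H,0).round(4),'tool',np.mean(O,0).round(4),np.std(O,0).round(4))
    v=np.r_[np.mean(B,0)-np.mean(H,0)[:2],0];print('shift cm',(R.T@v*100).round(2),'by tool',(R.T@np.r_[np.mean(B,0)-np.mean(O,0)[:2],0]*100).round(2))
E
python3 - <<'E'
from h import *
rel();d=load('wrist');save('j',d['frame'])
E
```

```text
shoulder fit [ 0.4986 -0.0748] 0.0206 550
bore [ 0.5455 -0.0644] [0. 0.] ell [45.4 46.4] 1589 face z 0.0807
held [ 0.4981 -0.0747  0.0132  0.1947] [0.0003 0.0003 0.0001 0.0005] tool [ 0.4979 -0.0757  0.1286] [0.0003 0.0001 0.0004]
shift cm [ 4.84  0.22 -0.  ] by tool [ 4.89  0.12 -0.  ]
```

View pics/j.png

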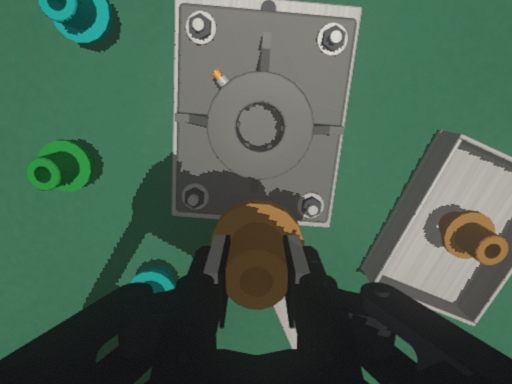

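The bore is clear at (260,125), the held bushing at (257,270) stands upright, and the old bushing is in the tray at (470,235). Shift needed: x 4.82, y 0.2 cm.

send_rows --rows '[[1.5, [1.6, 0.1, 0], 0], [1.5, [1.6, 0.1, 0], 0], [1.5, [1.6, 0, 1], 0], [1.5, [0, 0, 1.5], 0], [1.5, [0, 0, 1.2], 0], [1.5, [0, 0, 0.5], 0], [1.5, [0, 0, 0], 0], [1.5, [0, 0, 0], 0]]'

```text
t: 17.12
tool_pos: [0.5455, -0.0669, 0.0881]
tool_rot: [3.115, 0.403, 0.002]
contact_force: [-1.3, 0.2, -3.3]
opening: 0.0235
grip_force: 89.2
```

```bash
cat >> h.py <<'E'
def held():
    for i in range(3):
        d=shot('wrist');o=ctrl.get_obs();R=cv2.Rodrigues(o['tool_rot'])[0];W=cloud(d);hsv=cv2.cvtColor(d['frame'],cv2.COLOR_RGB2HSV);br=(hsv[...,0]<26)&(hsv[...,1]>110)&(hsv[...,2]>40);t=o['tool_pos']
        Q=W[br&(np.hypot(W[...,0]-t[0],W[...,1]-t[1])<.04)&(W[...,2]>.06)];zt=np.percentile(Q[:,2],97);q=Q[Q[:,2]>zt-.004];c,r=cv2.minEnclosingCircle(q[:,:2].astype(np.float32))
        near=np.hypot(W[...,0]-.5455,W[...,1]+.0644);rg=(near<.036)&(near>.025)&~br&(abs(W[...,2]-.08)<.01)&(hsv[...,1]<60)&(hsv[...,2]>50)
        print('held',np.round(c,4),round(r,4),'top',zt.round(4),'tool',t.round(4),'F',o['contact_force'].round(1),'face',np.median(W[rg][:,2]).round(4),rg.sum(),'shift cm',(R.T@np.r_[np.array([.5455,-.0644])-c,0]*100).round(2))
    print(o['t'])
E
python3 -c "
from h import *
held()"
```

```text
held [ 0.5458 -0.0655] 0.0132 top 0.1545 tool [ 0.5456 -0.0669  0.0883] F [ 0.5  0.5 -1.9] face 0.0804 3782 shift cm [ 0.   -0.12 -0.  ]
held [ 0.5458 -0.0658] 0.0131 top 0.1547 tool [ 0.5456 -0.0669  0.0883] F [ 0.2 -0.4 -2.7] face 0.0804 3766 shift cm [ 0.01 -0.15 -0.  ]
held [ 0.5457 -0.0656] 0.0132 top 0.1547 tool [ 0.5456 -0.0669  0.0882] F [ 0.3 -0.5 -2.2] face 0.0803 3782 shift cm [ 0.01 -0.12 -0.  ]
17.275
```

send_rows --rows '[[1.5, [0, -0.13, 0], 0], [1.5, [0, 0, 0.8], 0], [1.5, [0, 0, 0.4], 0], [1.5, [0, 0, 0.2], 0], [1.5, [0, 0, 0.2], 0], [1.5, [0, 0, 0.2], 0], [1.5, [0, 0, 0], 0]]'

```text
t: 18.15
tool_pos: [0.5448, -0.0654, 0.0693]
tool_rot: [-3.115, -0.404, 0.0]
contact_force: [-0.3, -0.3, -3.0]
opening: 0.0235
grip_force: 89.2
```

```bash
python3 -c "
from h import *
held()"
```

```text
held [ 0.545  -0.0642] 0.0132 top 0.1358 tool [ 0.5449 -0.0654  0.0695] F [ 0.1  0.  -2.2] face 0.0803 4431 shift cm [0.04 0.03 0.  ]
held [ 0.5451 -0.0643] 0.0132 top 0.1359 tool [ 0.545  -0.0655  0.0696] F [ 0.7 -0.1 -2.5] face 0.0803 4404 shift cm [0.04 0.03 0.  ]
held [ 0.5453 -0.0641] 0.0131 top 0.136 tool [ 0.545  -0.0655  0.0697] F [ 0.5 -0.3 -2.2] face 0.0803 4392 shift cm [0.01 0.03 0.  ]
18.3
```

The shank has entered freely with its foot about 5 mm below the face, free-hanging F_z is −2.4 N, and the gap from face to neck top reads 55.6 mm, with home at 36 mm. Now pressing in small steps.

send_rows --rows '[[1.5, [0.02, 0, 0.2], 0], [1.5, [0, 0, 0.2], 0], [1.5, [0, 0, 0.2], 0], [1.5, [0, 0, 0], 0]]'

```text
t: 18.8
tool_pos: [0.5448, -0.0652, 0.0634]
tool_rot: [-3.115, -0.404, 0.001]
contact_force: [-0.5, 0.6, -1.7]
opening: 0.0233
grip_force: 89.2
```

send_rows --rows '[[1.5, [0, 0, 0.2], 0], [1.5, [0, 0, 0.2], 0], [1.5, [0, 0, 0], 0]]'

```text
t: 19.18
tool_pos: [0.5453, -0.0653, 0.06]
tool_rot: [-3.115, -0.404, -0.0]
contact_force: [-3.2, 1.6, 2.2]
opening: 0.0234
grip_force: 89.6
```

```bash
python3 -c "
from h import *
held()"
```

```text
held [ 0.5453 -0.064 ] 0.0132 top 0.1265 tool [ 0.5452 -0.0652  0.0598] F [-2.5  1.9  1.8] face 0.0791 4590 shift cm [ 0.01  0.04 -0.  ]
held [ 0.545  -0.0642] 0.0133 top 0.1262 tool [ 0.5451 -0.0652  0.0597] F [-1.9  1.7  1.4] face 0.0791 4624 shift cm [0.04 0.03 0.  ]
held [ 0.5454 -0.064 ] 0.0132 top 0.1261 tool [ 0.5451 -0.0652  0.0596] F [-1.8  1.1  3. ] face 0.0791 4612 shift cm [-0.    0.05 -0.  ]
19.325
```

send_rows --rows '[[1.5, [0, 0, 0.15], 0], [1.5, [0, 0, 0.15], 0], [1.5, [0, 0, 0], 0]]'

```text
t: 19.7
tool_pos: [0.5452, -0.0653, 0.0566]
tool_rot: [-3.115, -0.404, -0.0]
contact_force: [-3.1, 2.0, 4.1]
opening: 0.0236
grip_force: 89.6
```

send_rows --rows '[[1.5, [0, 0, 0.15], 0], [1.5, [0, 0, 0.15], 0], [1.5, [0, 0, 0], 0]]'

```text
t: 20.08
tool_pos: [0.5452, -0.0653, 0.0538]
tool_rot: [-3.115, -0.404, -0.0]
contact_force: [-3.3, 2.3, 4.9]
opening: 0.0233
grip_force: 89.7
```

```bash
python3 -c "
from h import *
held()"
```

```text
held [ 0.5453 -0.064 ] 0.0131 top 0.1202 tool [ 0.5452 -0.0653  0.0538] F [-2.8  2.9  5.3] face 0.0783 4769 shift cm [ 0.01  0.04 -0.  ]
held [ 0.5453 -0.0642] 0.0133 top 0.1202 tool [ 0.5452 -0.0653  0.0538] F [-3.4  3.6  6.2] face 0.0783 4772 shift cm [0.01 0.02 0.  ]
held [ 0.5454 -0.0639] 0.0134 top 0.1202 tool [ 0.5452 -0.0653  0.0538] F [-3.8  2.8  5.9] face 0.0783 4766 shift cm [-0.    0.06 -0.  ]
20.225
```

send_rows --rows '[[1.5, [0, 0, 0.15], 0], [1.5, [0, 0, 0.15], 0], [1.5, [0, 0, 0], 0]]'

```text
t: 20.6
tool_pos: [0.5453, -0.0653, 0.0509]
tool_rot: [-3.115, -0.404, -0.0]
contact_force: [-2.7, 1.7, 6.1]
opening: 0.0238
grip_force: 89.8
```

```bash
python3 -c "
from h import *
held()"
```

```text
held [ 0.5453 -0.064 ] 0.0133 top 0.1174 tool [ 0.5452 -0.0653  0.0509] F [-3.4  3.   6.4] face 0.0781 4875 shift cm [ 0.01  0.04 -0.  ]
held [ 0.5451 -0.064 ] 0.0134 top 0.1174 tool [ 0.5452 -0.0653  0.051 ] F [-4.7  1.8  5.3] face 0.0781 4869 shift cm [ 0.03  0.05 -0.  ]
held [ 0.5453 -0.0639] 0.0134 top 0.1174 tool [ 0.5452 -0.0653  0.0509] F [-3.3  1.1  6.9] face 0.0782 4869 shift cm [ 0.01  0.05 -0.  ]
20.75
```

send_rows --rows '[[1.5, [0, 0, 0.12], 0], [1.5, [0, 0, 0.1], 0], [1.5, [0, 0, 0], 0]]'

```text
t: 21.12
tool_pos: [0.5453, -0.0653, 0.0488]
tool_rot: [-3.115, -0.404, -0.0]
contact_force: [-4.0, 2.2, 6.6]
opening: 0.0232
grip_force: 89.8
```

send_rows --rows '[[1.5, [0, 0, 0.05], 0], [1.5, [0, 0, 0], 0]]'

```text
t: 21.38
tool_pos: [0.5453, -0.0653, 0.0485]
tool_rot: [-3.115, -0.404, -0.0]
contact_force: [-4.1, 1.9, 7.4]
opening: 0.0238
grip_force: 90.4
```

```bash
python3 -c "
from h import *
held()"
```

```text
held [ 0.5453 -0.0641] 0.0132 top 0.1149 tool [ 0.5453 -0.0654  0.0485] F [-3.6  2.2  7. ] face 0.0778 4981 shift cm [ 0.01  0.03 -0.  ]
held [ 0.5455 -0.064 ] 0.0132 top 0.1149 tool [ 0.5453 -0.0654  0.0485] F [-4.1  1.9  6.7] face 0.0778 4971 shift cm [-0.    0.04 -0.  ]
held [ 0.5453 -0.0636] 0.0135 top 0.1149 tool [ 0.5453 -0.0653  0.0485] F [-3.9  1.9  7.5] face 0.0778 4982 shift cm [ 0.    0.09 -0.  ]
21.525
```

send_rows --rows '[[1.5, [0, 0, 0.05], 0], [1.5, [0, 0, 0], 0]]'

```text
t: 21.78
tool_pos: [0.5453, -0.0653, 0.0482]
tool_rot: [-3.115, -0.404, -0.0]
contact_force: [-4.2, 1.8, 7.0]
opening: 0.0238
grip_force: 90.5
```

send_rows --rows '[[1.5, [0, 0, 0.05], 0], [1.5, [0, 0, 0], 0]]'

```text
t: 22.02
tool_pos: [0.5453, -0.0654, 0.0479]
tool_rot: [-3.115, -0.404, -0.0]
contact_force: [-5.2, 2.4, 10.4]
opening: 0.0235
grip_force: 90.6
```

```bash
python3 -c "
from h import *
held()"
```

```text
held [ 0.5455 -0.0642] 0.0134 top 0.1144 tool [ 0.5453 -0.0653  0.0479] F [-4.3  2.6  8.9] face 0.0773 4952 shift cm [-0.01  0.02 -0.  ]
held [ 0.5456 -0.0638] 0.0132 top 0.1144 tool [ 0.5453 -0.0653  0.0479] F [-5.3  2.9  9.3] face 0.0773 4942 shift cm [-0.02  0.06 -0.  ]
held [ 0.5457 -0.0641] 0.0132 top 0.1144 tool [ 0.5453 -0.0654  0.0479] F [-5.6  2.4  9.6] face 0.0773 4943 shift cm [-0.03  0.02 -0.  ]
22.175
```

Tool and face now sink together, and the force is rising at the bumpers' rate, so it has bottomed or very nearly so. I'll ease the side load, add a slight push, and check that the shoulder is parallel to the face.

send_rows --rows '[[1.5, [-0.04, -0.04, 0], 0], [1.5, [0, 0, 0.05], 0], [1.5, [0, 0, 0], 0]]'

```text
t: 22.55
tool_pos: [0.5453, -0.0654, 0.0478]
tool_rot: [3.115, 0.404, 0.002]
contact_force: [-4.6, 0.5, 10.0]
opening: 0.0234
grip_force: 90.7
```

```bash
cat > pl.py <<'E'
from h import *
held()
d=load('wrist');W=cloud(d);hsv=cv2.cvtColor(d['frame'],cv2.COLOR_RGB2HSV);br=(hsv[...,0]<26)&(hsv[...,1]>110)&(hsv[...,2]>40)
c=np.array([.5455,-.0642]);n=np.hypot(W[...,0]-c[0],W[...,1]-c[1])
def fit(m,nm):
    P=W[m];x=P[:,:2]-c;A=np.c_[x,np.ones(len(x))];s=np.linalg.lstsq(A,P[:,2],rcond=None)[0];k=abs(P[:,2]-A@s)<.002;s=np.linalg.lstsq(A[k],P[k,2],rcond=None)[0];print(nm,len(P),'slope deg',np.degrees(s[:2]).round(2),'z0',s[2].round(4))
fit((n<.0345)&(n>.024)&~br&(hsv[...,1]<60)&(abs(W[...,2]-.078)<.006),'face')
fit((n<.0205)&(n>.015)&br&(abs(W[...,2]-.084)<.005),'shoulder')
E
python3 pl.py
```

```text
held [ 0.5455 -0.0639] 0.0133 top 0.1143 tool [ 0.5453 -0.0653  0.0478] F [-4.7  1.7 10.1] face 0.0772 4957 shift cm [-0.01  0.05  0.  ]
held [ 0.5454 -0.064 ] 0.0133 top 0.1143 tool [ 0.5453 -0.0654  0.0478] F [-4.6  1.8 10.4] face 0.0772 4942 shift cm [0.   0.04 0.  ]
held [ 0.5454 -0.064 ] 0.0134 top 0.1143 tool [ 0.5453 -0.0654  0.0478] F [-5.5  1.5 10.1] face 0.0772 4949 shift cm [-0.    0.04  0.  ]
22.7
face 4704 slope deg [-0.23 -0.07] z0 0.0774
shoulder 1065 slope deg [ 0.69 -0.37] z0 0.0833
```

send_rows --rows '[[1.5, [-0.02, 0, 0.06], 0], [1.5, [0, 0, 0], 0]]'

```text
t: 22.95
tool_pos: [0.5453, -0.0654, 0.0475]
tool_rot: [3.115, 0.404, 0.002]
contact_force: [-4.5, 2.5, 11.2]
opening: 0.024
grip_force: 90.8
```

```bash
python3 pl.py
```

```text
held [ 0.5454 -0.0643] 0.0134 top 0.114 tool [ 0.5454 -0.0654  0.0475] F [-5.3  2.  11.6] face 0.0769 4931 shift cm [0.01 0.01 0.  ]
held [ 0.5454 -0.064 ] 0.0132 top 0.114 tool [ 0.5453 -0.0654  0.0475] F [-5.1  2.  11.2] face 0.0769 4939 shift cm [-0.    0.04  0.  ]
held [ 0.5454 -0.0642] 0.0132 top 0.114 tool [ 0.5453 -0.0654  0.0475] F [-5.6  2.4 11.6] face 0.0769 4937 shift cm [0.   0.02 0.  ]
23.1
face 4699 slope deg [-0.25 -0.02] z0 0.0771
shoulder 1071 slope deg [ 0.17 -0.72] z0 0.0832
```

Gap unchanged while tool and face sink together: bottomed, with about 14 N of push and 3.4 mm of sink. Easing off, then releasing.

send_rows --rows '[[1.5, [0, 0, -0.15], 0], [1.5, [0, 0, -0.1], 0], [1.5, [0, 0, 0], 0], [4.5, [0, 0, 0], 0], [5.5, [0, 0, 0], 0], [5.5, [0, 0, 0], 0], [5.5, [0, 0, 0], 0]]'

```text
t: 23.98
tool_pos: [0.5443, -0.0652, 0.048]
tool_rot: [3.115, 0.404, -0.0]
contact_force: [-0.6, -0.1, 0.1]
opening: 0.0551
grip_force: 0.0
```

send_rows --rows '[[5.5, [0, 0, -1], 0], [5.5, [0, 0, -2], 0], [5.5, [0, 0, -3], 0], [8, [0, 0, -3], 0], [8, [0, 0, -2], 0], [8, [-2, 0, 0], 0], [8, [-2, 0, 0], 0], [8, [0, 0, 0], 0]]'

```text
t: 24.98
tool_pos: [0.5053, -0.0755, 0.1588]
tool_rot: [3.115, 0.403, 0.001]
contact_force: [0.8, 0.6, -0.7]
opening: 0.0803
grip_force: 0.0
```

Run:
```python
import pl
from h import *
d=load('wrist');s=shot('scene');W=cloud(d);find(d,None,(.5455,-.0642),.04);find(d,None,(.499,-.267),.04)
save('k',np.hstack([cv2.resize(d['frame'],(400,300)),cv2.resize(s['frame'][150:250,160:260],(300,300),interpolation=2)]))
```

```text
held [ 0.5416 -0.0657] 0.0123 top 0.1169 tool [ 0.5058 -0.0754  0.1588] F [-0.6 -0.9  0. ] face 0.0797 3465 shift cm [ 0.41 -0.03  0.  ]
held [ 0.5417 -0.0651] 0.0123 top 0.1167 tool [ 0.5062 -0.0753  0.1587] F [-0.7  0.4  0.8] face 0.0797 3466 shift cm [0.38 0.03 0.  ]
held [ 0.5427 -0.0651] 0.0126 top 0.117 tool [ 0.5062 -0.0753  0.1586] F [ 0.3 -0.5 -0.3] face 0.0797 3457 shift cm [0.29 0.01 0.  ]
25.125
face 3394 slope deg [-0.08 -0.02] z0 0.0798
shoulder 955 slope deg [ 0.03 -0.56] z0 0.0859
top z [0.0866 0.1163 0.1169] depth centre [ 0.5448 -0.0645] r 0.0131
ellipse ((256.83984375, 139.27552795410156), (38.79353713989258, 39.3978271484375), 5.439042568206787) ray@z [ 0.5453 -0.0643]
top z [0.0359 0.0648 0.0653] depth centre [ 0.4982 -0.2663] r 0.0131
ellipse ((465.04229736328125, 242.5576171875), (26.402671813964844, 30.311063766479492), 67.96773529052734) ray@z [ 0.4988 -0.2647]
```

View pics/k.png

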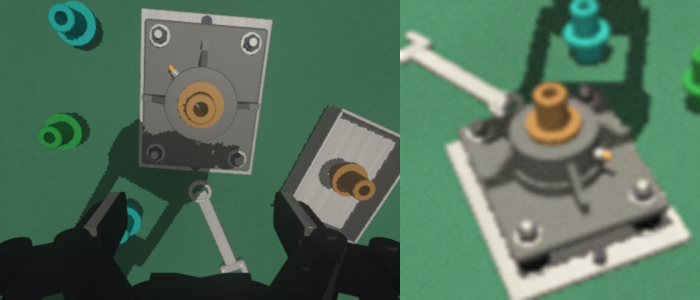

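Run:
```python
from h import *
for n in('wrist','top'):
  Zs=[]
  for i in range(8):
    d=shot(n);Zs.append(d['range_z'])
  d['range_z']=np.median(Zs,0);W=cloud(d);hsv=cv2.cvtColor(d['frame'],cv2.COLOR_RGB2HSV);br=(hsv[...,0]<26)&(hsv[...,1]>110)&(hsv[...,2]>40)
  c=np.array([.5452,-.0644]) ;r=np.hypot(W[...,0]-c[0],W[...,1]-c[1])
  for nm,lo,hi,z in(('face',.025,.034,.08),('shoulder',.0145,.020,.086)):
    m=(r>lo)&(r<hi)&(abs(W[...,2]-z)<.004);P=W[m];A=np.c_[P[:,:2]-c,np.ones(len(P))];s=np.linalg.lstsq(A,P[:,2],rcond=None)[0]
    a=np.arctan2(A[:,1],A[:,0]);q=[np.median(P[(a>t)&(a<=t+np.pi/4),2]).round(4) for t in np.arange(-np.pi,np.pi-.01,np.pi/4)]
    print(n,nm,len(P),np.degrees(s[:2]).round(2),s[2].round(4),q)
```

```text
wrist face 2981 [-0.06  0.  ] 0.0797 [np.float64(0.0797), np.float64(0.0797), np.float64(0.0797), np.float64(0.0797), np.float64(0.0797), np.float64(0.0797), np.float64(0.0797), np.float64(0.0797)]
wrist shoulder 890 [-0.17 -0.48] 0.0859 [np.float64(0.086), np.float64(0.086), np.float64(0.086), np.float64(0.0858), np.float64(0.0858), np.float64(0.0857), np.float64(0.0857), np.float64(0.0858)]
top face 54 [ 0.87 -3.05] 0.0799 [np.float64(nan), np.float64(nan), np.float64(nan), np.float64(nan), np.float64(nan), np.float64(0.0784), np.float64(0.0781), np.float64(nan)]
top shoulder 0 [0. 0.] 0.0 [np.float64(nan), np.float64(nan), np.float64(nan), np.float64(nan), np.float64(nan), np.float64(nan), np.float64(nan), np.float64(nan)]
  return _methods._mean(a, axis=axis, dtype=dtype,
  ret = ret.dtype.type(ret / rcount)
```

It looks seated: shoulder about 6.1 mm above the face, neck top at 117 mm, face back at 80 mm. The shoulder still seems about 0.3 mm high on the −y side. I'll nudge that side down gently with closed fingers on the neck top, staying under the push already used.

send_rows --rows '[[0, [2, 0.25, 0], 0], [0, [2.05, 0.3, 0], 0], [0, [0, 0, 1.5], 0], [0, [0, 0, 2.2], 0], [0, [0, 0, 2], 0], [0, [0, 0, 1], 0], [0, [0, 0, 0.5], 0], [0, [0, 0, 0], 0], [0, [0, 0, 0], 0]]'

```text
t: 27.1
tool_pos: [0.5469, -0.0705, 0.0871]
tool_rot: [3.115, 0.404, 0.002]
contact_force: [0.9, -0.5, 1.1]
opening: -0.0
grip_force: 0.0
```

send_rows --rows '[[0, [0, 0, 0.2], 0], [0, [0, 0, 0], 0]]'

```text
t: 27.35
tool_pos: [0.5464, -0.0704, 0.0844]
tool_rot: [3.115, 0.404, 0.001]
contact_force: [1.0, -0.7, 0.1]
opening: 0.0
grip_force: 0.0
```

send_rows --rows '[[0, [0, 0, 0.2], 0], [0, [0, 0, 0.15], 0], [0, [0, 0, 0], 0]]'

```text
t: 27.72
tool_pos: [0.5461, -0.0703, 0.0804]
tool_rot: [-3.115, -0.404, 0.001]
contact_force: [0.6, 0.1, 0.5]
opening: 0.0
grip_force: 0.0
```

send_rows --rows '[[0, [0, 0, 0.15], 0], [0, [0, 0, 0.1], 0], [0, [0, 0, 0], 0]]'

```text
t: 28.1
tool_pos: [0.5462, -0.0703, 0.078]
tool_rot: [-3.115, -0.404, 0.0]
contact_force: [-0.1, -0.2, -0.1]
opening: -0.0
grip_force: 0.0
```

send_rows --rows '[[0, [0, 0, 0.15], 0], [0, [0, 0, 0], 0]]'

```text
t: 28.35
tool_pos: [0.5463, -0.0704, 0.0767]
tool_rot: [3.115, 0.404, 0.0]
contact_force: [-0.5, -1.3, 0.9]
opening: 0.0002
grip_force: 0.2
```

send_rows --rows '[[0, [0, 0, 0.12], 0], [0, [0, 0, 0], 0]]'

```text
t: 28.6
tool_pos: [0.5465, -0.0705, 0.0759]
tool_rot: [3.115, 0.404, 0.0]
contact_force: [-1.2, 0.0, 2.4]
opening: 0.0002
grip_force: 1.5
```

send_rows --rows '[[0, [0, 0, 0.1], 0], [0, [0, 0, 0], 0]]'

```text
t: 28.85
tool_pos: [0.5466, -0.0706, 0.0753]
tool_rot: [3.115, 0.404, 0.001]
contact_force: [-1.5, -0.8, 5.6]
opening: -0.0002
grip_force: 2.8
```

send_rows --rows '[[0, [0, 0, 0.08], 0], [0, [0, 0, 0], 0]]'

```text
t: 29.1
tool_pos: [0.5466, -0.0707, 0.0748]
tool_rot: [3.115, 0.404, 0.001]
contact_force: [-3.2, -0.8, 6.5]
opening: -0.0001
grip_force: 3.6
```

send_rows --rows '[[0, [0, 0, 0.1], 0], [0, [0, 0, 0], 0]]'

```text
t: 29.35
tool_pos: [0.5466, -0.0707, 0.0743]
tool_rot: [3.115, 0.404, 0.0]
contact_force: [-3.9, -0.6, 10.0]
opening: 0.0001
grip_force: 4.6
```

send_rows --rows '[[0, [0, 0, 0.1], 0], [0, [0, 0, 0], 0]]'

```text
t: 29.6
tool_pos: [0.5467, -0.0707, 0.0737]
tool_rot: [3.115, 0.404, 0.0]
contact_force: [-5.4, -0.8, 11.7]
opening: -0.0004
grip_force: 5.7
```

send_rows --rows '[[0, [0, 0, 0.06], 0], [0, [0, 0, 0], 0]]'

```text
t: 29.85
tool_pos: [0.5467, -0.0707, 0.0734]
tool_rot: [3.115, 0.404, 0.0]
contact_force: [-6.0, 0.1, 12.7]
opening: 0.0003
grip_force: 6.3
```

Enough push. Backing off to the same viewpoint and checking.

send_rows --rows '[[0, [0, 0, -0.4], 0], [0, [0, 0, -1], 0], [0, [0, 0, -3], 0], [0, [0, 0, -3], 0], [8, [0, 0, -2], 0], [8, [-2, -0.3, 0], 0], [8, [-2, -0.3, 0], 0], [8, [0, 0, 0], 0], [8, [0, 0, 0], 0]]'

```text
t: 30.98
tool_pos: [0.5064, -0.0747, 0.165]
tool_rot: [-3.115, -0.404, -0.0]
contact_force: [-0.3, 0.6, -0.3]
opening: 0.0803
grip_force: 0.0
```

Run:
```python
from h import *
Zs=[]
for i in range(8):
    d=shot('wrist');Zs.append(d['range_z'])
d['range_z']=np.median(Zs,0);W=cloud(d);c=np.array([.5452,-.0644]);r=np.hypot(W[...,0]-c[0],W[...,1]-c[1])
for nm,lo,hi,z in(('face',.025,.034,.08),('shoulder',.0145,.020,.086),('necktop',.0075,.012,.116)):
    m=(r>lo)&(r<hi)&(abs(W[...,2]-z)<.004);P=W[m];A=np.c_[P[:,:2]-c,np.ones(len(P))];s=np.linalg.lstsq(A,P[:,2],rcond=None)[0]
    a=np.arctan2(A[:,1],A[:,0]);q=[float(np.median(P[(a>t)&(a<=t+np.pi/4),2]).round(4)) for t in np.arange(-np.pi,np.pi-.01,np.pi/4)]
    print(nm,len(P),np.degrees(s[:2]).round(2),s[2].round(4),q)
o=ctrl.get_obs();print(o['t'],o['tool_pos'],o['contact_force'])
```

```text
face 2832 [-0.07  0.02] 0.0798 [0.0798, 0.0798, 0.0798, 0.0798, 0.0798, 0.0798, 0.0798, 0.0798]
shoulder 845 [-0.29 -0.09] 0.0859 [0.086, 0.086, 0.0858, 0.0858, 0.0858, 0.0858, 0.0859, 0.0859]
necktop 613 [-0.51 -0.22] 0.1158 [0.1159, 0.1159, 0.1158, 0.1158, 0.1157, 0.1158, 0.1159, 0.1158]
31.375 [ 0.50624447 -0.07469726  0.1650305 ] [-0.32680865 -0.17489835 -0.42718592]
```

The shoulder is now level to within 0.1–0.2 mm all round, about 6 mm above a face that has come back to its unloaded height, and the gripper is clear. Handing in.

```bash
python3 -c "
from station import ctrl
print(ctrl.finish_job())"
```

```text
the job is handed in; nothing more can be done
None
```

The job is handed in at 31 s: the old bushing stands in the scrap tray and the new one is pressed home, its shoulder measured level to about 0.2 mm on the pedestal face, with at most about 14 N of push; I don't have the verdict.

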